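Brush out the beaker on the cleaning jig and hold the arm at the set mark

ROBOT

A 6-joint arm with a two-finger parallel gripper is mounted at the origin on a cart in front of the work surface, level with it; the furniture and walls round the work are solid. World frame = base frame: x ahead of the robot, y to its left, z up, the work surface at z = 0. Lengths are in m, angles in rad, forces in N, time in s.
With the tool pointing down it reaches from about 0.3 to 0.875 m from the base axis. Payload 6.4 kg.
Tool frame: the origin (TCP) lies midway between the tips of the shut fingers; the grasp point (between the pads) lies 19 mm behind it; z points along the fingers, y is the line along which they close (so a half turn about z gives the same grasp; the last joint's range is limited). The gripper opens to 85 mm and grips with 20 to 120 N. Pads are 22 mm wide; open, the fingers measure 114 mm over their backs; the gripper's body (76 mm by 85 mm) begins 54 mm behind the grasp point. The pads swing forward as they close: fully open they stand 13 mm farther back than shut.
Start: joints at [-0.206, 0.181, 1.607, -0, 1.354, -0.206], TCP at [0.575, 0, 0.231] pointing down, gripper open.
Joint ranges: [-2.99, 2.99], [-0.89, 2.07], [0.3, 2.58], [-1.14, 4.28], [0, 2.63], [-3.12, 3.12]. Speed limits (rad/s): [2.57, 2.57, 3.01, 3.14, 3.14, 3.14].

INTERFACE

Orientations are given as a unit quaternion [w, x, y, z].
In Python, from bench import ctrl gives the robot as it stands. The module is installed in compiled form; this text tells all that it offers.
- The arm moves only by the tool move_arm, never from a script. Its argument "plan" is one flat list of numbers, 6 for each row, row after row: the shift along the world's x, y, z in units of 50 mm (1.0 is 50 mm), then the turn, a rotation vector about the world's x, y, z in rad. A call has 1 to 10 rows; each row is the pose to reach, as a shift and turn from the pose commanded when the call began; what a row does not reach only later rows make up. A row lasts 1/8 s, in which the tool goes at most 62.5 mm and 10.7 degrees, less where a joint would pass 70% of its speed; a pose out of reach is approached as far as the arm can. A call with a gripper value outside its range is refused whole. "grip" is the finger opening in mm, from 0 to 85.4, set as the call begins (left out, the last holds). The fingers move at their own pace and stop on an object; the grip force is fixed at half the most. Time passes only in rows, so rows that repeat a pose let the fingers close. It gives the time, the measured TCP pose, the force, the opening and the grip force at its end, in the units of the state.
- ctrl.get_obs(): the state, without advancing time (a new reading comes with each control period).
- ctrl.camera(name): name is "scene" or "side" or "wrist"; returns a dict with "pixels" (384x512x3 uint8, red, green, blue), "fx", "fy", "cx", "cy" (pixels), "dist_coeffs" ([k1, k2, p1, p2, k3] as OpenCV has them; the pictures are not rectified), "origin" and "attitude" of the camera in the world. Camera axes: x right, y down, z forward; pixel columns grow to the right and rows downward; lengths in m; the calibration is good to about 2 mm. A picture is of the moment at which its call begins. There is no depth.
- ctrl.hand_in(): hands the job in; it is judged then, once.
The state is a dict: "time_s": time; "q": joint angles; "dq": joint speeds; "joint_efforts": joint torques, N m; "eef_pos": TCP position; "eef_rot": TCP orientation; "wrist_force": force on the tool from outside, world axes, zero at the start; "torque": the same for the moment, N m; "opening": opening from 0.0 (shut) to 1.0 (fully open); "grasp_force": force on a finger pad.
Only numpy, scipy, OpenCV 4.12 (cv2) and the standard library are available. Lean on these libraries where they do the work, as an engineer would, in place of code of your own. Each camera call takes 0.05 s, during which the arm holds its last target. There are 200 camera calls.

TASK

Brush out the beaker that lies in the cleaning jig: squeeze the lock button on the side of the grip head to release the telescoping arm and, with the button kept squeezed, run the brush fully in to the bottom of the beaker and back out to about where it started, then fully in a second time. Then bring the arm to where its pointer stands at the clip on the scale and finish while still holding it there with the button squeezed and the arm still, as a spring pulls it back if let go. Leave the small carton, the stamp and the sample box alone.

Things in the scene. Friction and masses are not known exactly. Their poses are not given: they have to be found in the camera images.
- jig: cleaning jig, fixed to the desk: flat grey bed 372 x 100 x 10 mm carrying, in line along its x axis, a square steel outer tube (28 mm wide, x -110 to 0 mm), the sliding arm and a clear beaker lying on its side. Origin on the desk under the open end of the outer tube; x the way the arm extends (into the beaker), y to the left of that, z up. The scale strip lies on the bed on the -y side.
- beaker_mouth (a point): centre of the mouth of the clear beaker, which faces the tube and the arm; 49 mm above the desk. The beaker is 64 mm across (68 mm at the rim, highest point 83 mm above the desk), 94 mm long, fixed.
- brush_arm (a joint): extension of the telescoping arm (m): 0 parked, 0.085 at its hard stop, brush just short of the beaker's bottom. Slides along jig +x. Starts parked and locked. A return spring pulls it back with about 2.4 N parked, 6 N fully extended; let go, it springs back to near parked. The lock catches only near the parked position (below about 0.02).
- lock_button (a joint): how far the lock button is pushed in (m): 0 out, 0.006 fully in (about 2.5 N to start, 6 N fully in); it springs back out. The arm is free to leave the parked position when it is beyond 0.004.
- grip_head (a point): centre of the gripping zone of the black grip head on the arm, 72 mm above the desk, level with the lock button: block 36 mm long (jig x), 26 mm wide (jig y), 34 to 94 mm above the desk. The steel button (21 mm across) stands 7 mm out of its +y side and is pushed to -y; the -y side is flat. Pinching across jig y from above, centred on this point, pushes the button in.
- pointer (a point): tip of the small steel pointer on the arm's -y side, over the scale; at the same jig x as the centre of the grip head, 21 mm above the desk; it moves with the arm. Beside the grip head the jig has nothing higher than 30 mm above the desk but the button.
- set_mark (a point): tip of the small black clip on the scale (8 mm wide, 21 mm above the desk at most, fixed in this run), 35 to 60 mm ahead of the parked pointer along the jig's x; the pointer is at the mark when both have the same jig x. The scale has a line each 5 mm.
- adapter_box: small closed white carton with a blue band, 55 x 150 x 58 mm, loose bystander left of the jig; origin at the centre of its underside
- stamp: wooden hand stamp, 24 x 45 x 66 mm, loose bystander left of the jig, its nearest side at least 90 mm from the arm's axis; origin at the centre of its underside
- sample_box: flat white sample box, 69 x 92 x 20 mm, loose bystander left of the jig; origin at the centre of its underside

How it is judged:
By the outcome, as a careful person would: the job done as asked, in the order asked, and still so for the second after the job is handed in, while the arm keeps its last pose, push and grip.
It also fails if it takes over 42 s, if anything falls off the work surface, if the arm or the gripper's body presses on something with over 40 N, if the wrist force passes 120 N, or if a joint passes its speed limit or range.

## Working session

There is one attempt and no reset: what is moved stays moved. The work goes in short steps, Python scripts to look and compute and a tool call to move; the robot and the scene stay as the last step left them, time stands still between calls to the robot, and variables do not carry over. Pictures are saved under pics/ and viewed, at most 10 in all, crops included, and the job is handed in when it is done.

Besides the shell and the picture viewer there is one more tool, called as name(argument=value, ...), one argument or row to a line, values as JSON. move_arm: Moves the arm, as the interface text tells. Its arguments: {"type":"object","properties":{"plan":{"type":"array"},"grip":{"type":"number"}},"required":["plan"]}

```bash
mkdir -p pics; cat > h.py <<'E'
import numpy as np,cv2
from bench import ctrl
from scipy.spatial.transform import Rotation as R
def cam(n,f=None):
    c=ctrl.camera(n)
    if f: cv2.imwrite('pics/'+f,c['pixels'][:,:,::-1])
    return c
def rot(c):
    a=np.array(c['attitude'],float)
    return a if a.shape==(3,3) else R.from_quat(np.r_[a[1:],a[0]]).as_matrix()
def K(c): return np.array([[c['fx'],0,c['cx']],[0,c['fy'],c['cy']],[0,0,1.]])
def ray(c,uv):
    p=cv2.undistortPoints(np.array([[uv]],float),K(c),np.array(c['dist_coeffs'],float))[0,0]
    return np.array(c['origin']),rot(c)@np.r_[p,1]
def at_z(c,uv,z):
    o,d=ray(c,uv); return o+d*(z-o[2])/d[2]
def proj(c,P):
    r=rot(c).T; return cv2.projectPoints(np.atleast_2d(np.array(P,float)),cv2.Rodrigues(r)[0],-r@np.array(c['origin']),K(c),np.array(c['dist_coeffs'],float))[0][:,0]
E
python3 - <<'E'
from h import *
import pickle
d={n:cam(n,n+'0.png') for n in('scene','side','wrist')}
pickle.dump(d,open('c0.pkl','wb'))
for n in d: print(n,d[n]['origin'],d[n]['attitude'],d[n]['fx'])
s=d['scene']['pixels'];a=d['side']['pixels']
E
```

```text
scene [-0.0498308   0.98350471  0.45819587] [ 0.19382044 -0.30402231  0.80000409 -0.47958057] 395.6676573857732
side [0.2053594  1.1771579  0.47568148] [ 0.07452128 -0.13521064  0.84322982 -0.51490594] 405.89387722615146
wrist [0.57422323 0.07889762 0.37281398] [ 1.54636068e-01  9.87971124e-01  5.39654179e-04 -6.72676256e-04] 285.28309638010944
```

View pics/scene0.png

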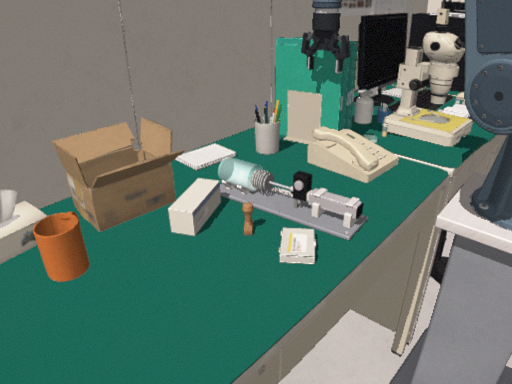

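View pics/side0.png

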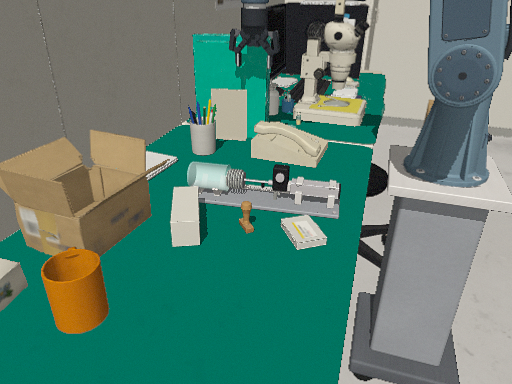

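View pics/wrist0.png

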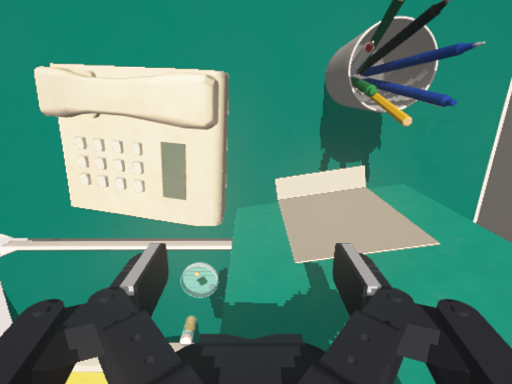

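Scene/side: the jig runs about along world +x with the beaker at the far end; grip head near (302,185) in scene and (281,178) in side. The carton, stamp and box are on its +y side.

```bash
python3 - <<'E'
from h import *
import pickle
d=pickle.load(open('c0.pkl','rb'))
a=d['scene']['pixels'][150:240,215:375,::-1];b=d['side']['pixels'][155:222,185:345,::-1]
im=np.vstack([cv2.resize(a,(720,405),interpolation=cv2.INTER_CUBIC)[:320],cv2.resize(b,(720,280),interpolation=cv2.INTER_CUBIC)]);
a=cv2.resize(a,None,fx=3.5,fy=3.5,interpolation=2);b=cv2.resize(b,None,fx=3.5,fy=3.5,interpolation=2)
cv2.imwrite('pics/z.png',np.vstack([a,b]))
def tri(u,v):
    o1,d1=ray(d['scene'],u);o2,d2=ray(d['side'],v)
    s=np.linalg.lstsq(np.c_[d1,-d2],o2-o1,rcond=None)[0]
    p,q=o1+s[0]*d1,o2+s[1]*d2
    return (p+q)/2,np.linalg.norm(p-q)
print(tri((302,185),(281,178)))
E
```

```text
(array([0.39769593, 0.33918064, 0.06345686]), np.float64(0.00300147478947481))
```

View pics/z.png

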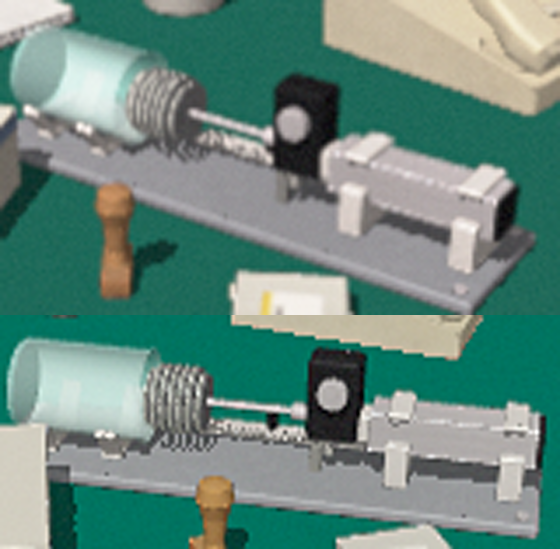

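Button centre at scene (298.4,185.4) and side (280.1,177.9). The near bed edge runs from (199,201) to (339,218) in side.

```bash
python3 - <<'E'
from h import *
import pickle
d=pickle.load(open('c0.pkl','rb'))
S,A=d['scene'],d['side']
def sc(x,y): return (215+x/3.5,150+y/3.5)
def sd(x,y): return (185+x/3.5,155+(y-315)/3.5)
def tri(u,v):
    o1,d1=ray(S,u);o2,d2=ray(A,v)
    s=np.linalg.lstsq(np.c_[d1,-d2],o2-o1,rcond=None)[0]
    p,q=o1+s[0]*d1,o2+s[1]*d2
    return (p+q)/2,np.linalg.norm(p-q)
print('button',tri(sc(293,124),sd(333,395)))
print('near bed R',at_z(S,sc(472,303),.01),at_z(A,sd(539,528),.01))
print('near bed L',at_z(S,sc(110,185),.01),at_z(A,sd(75,478),.01))
print('far bed R',at_z(S,sc(533,237),.01))
print('clip',at_z(A,sd(272,420),.018))
print('stamp top',tri(sc(114,190),sd(214,484)))
print('carton top corners',at_z(S,(205,181),.058),at_z(S,(221,185),.058),at_z(A,(175,188),.058),at_z(A,(197,187),.058))
o=ctrl.get_obs();print(o['eef_pos'],o['eef_rot'],o['time_s'])
w=d['wrist'];print(rot(w))
E
```

```text
button (array([0.39632648, 0.35346661, 0.06946466]), np.float64(0.001001927154004985))
near bed R [0.25156141 0.37331373 0.01      ] [0.25217508 0.37928789 0.01      ]
near bed L [0.50441351 0.40637208 0.01      ] [0.55586822 0.41578541 0.01      ]
far bed R [0.25924291 0.28507758 0.01      ]
clip [0.45123131 0.30470472 0.018     ]
stamp top (array([0.43959085, 0.47071141, 0.05690657]), np.float64(0.0013850100419217984))
carton top corners [0.58868581 0.45482661 0.058     ] [0.54522074 0.44514187 0.058     ] [0.61074016 0.46001485 0.058     ] [0.56658666 0.43938971 0.058     ]
[5.74584729e-01 1.13090352e-04 2.30588266e-01] [-5.75893190e-04  7.07109984e-01  7.07103251e-01 -3.62356299e-04] 0.15
[[ 9.99998513e-01  1.27436551e-03 -1.16226943e-03]
 [ 8.58285470e-04 -9.52174791e-01 -3.05552666e-01]
 [-1.49606944e-03  3.05551214e-01 -9.52174468e-01]]
```

move_arm(
  plan=[-3.52, 6.67, -0.6, 0, 0, -1.45, -3.52, 6.67, -0.6, 0, 0, -1.45, -3.52, 6.67, -0.6, 0, 0, -1.45, -3.52, 6.67, -0.6, 0, 0, -1.45, -3.52, 6.67, -0.6, 0, 0, -1.45, -3.52, 6.67, -0.6, 0, 0, -1.45, -3.52, 6.67, -0.6, 0, 0, -1.45, -3.52, 6.67, -0.6, 0, 0, -1.45, -3.52, 6.67, -0.6, 0, 0, -1.45, -3.52, 6.67, -0.6, 0, 0, -1.45],
)

```text
time_s: 1.4
eef_pos: [0.3992, 0.3332, 0.2012]
eef_rot: [0.0, 0.998, 0.061, -0.0]
wrist_force: [0.1, -0.1, -0.4]
opening: 1.0
grasp_force: 0.0
```

```bash
python3 - <<'E'
from h import *
import pickle
c=cam('wrist');pickle.dump(c,open('w1.pkl','wb'))
cv2.imwrite('pics/w1.png',cv2.resize(c['pixels'][:,:,::-1],(800,600),interpolation=2))
o=ctrl.get_obs();print(o['eef_pos'],o['eef_rot'],o['q'],o['dq'],c['origin'],c['attitude'])
E
```

```text
[0.39926504 0.33314329 0.20125666] [ 1.32976540e-05  9.98118438e-01  6.13154393e-02 -3.40722189e-05] [4.66837256e-01 8.74785402e-02 1.77484531e+00 2.54922046e-06
 1.27934191e+00 1.91492500e+00] [-0.00393991 -0.00194504 -0.00226457 -0.00271465  0.00075197  0.00691633] [0.4763739  0.34336024 0.34348866] [ 0.11610799  0.74047839 -0.65401739 -0.10233247]
```

View pics/w1.png

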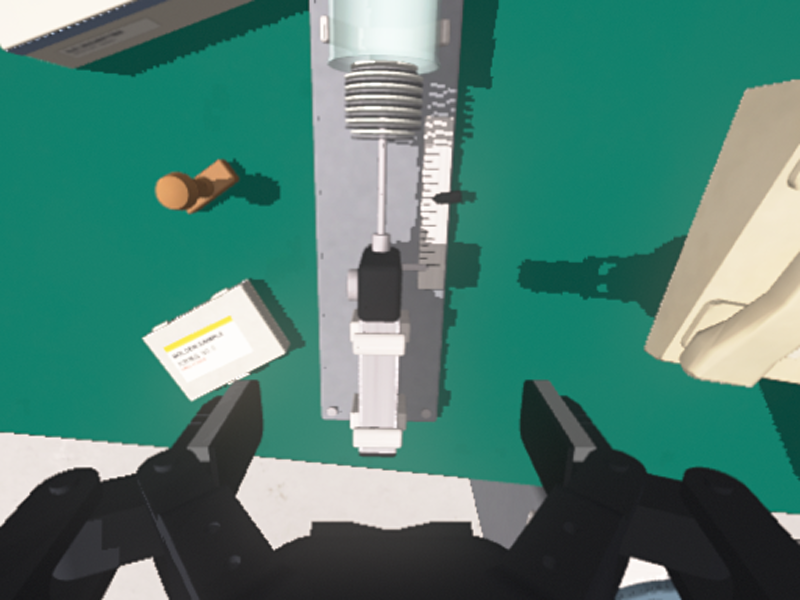

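Wrist view (800x600): head at about (380,285), button on its left, pointer tip near (427,268), clip tip near (434,198). The jaws straddle the jig axis. I'll zoom in on the pointer and clip.

```bash
python3 - <<'E'
from h import *
import pickle
c=pickle.load(open('w1.pkl','rb'));im=c['pixels'][:,:,::-1]
cv2.imwrite('pics/w1z.png',cv2.resize(im[110:215,215:315],None,fx=5.7,fy=5.7,interpolation=cv2.INTER_NEAREST))
f=512/800
g=lambda x,y,z:at_z(c,(x*f,y*f),z)
for n,P in dict(bedL=((312,80),(322,410)),bedR=((460,40),(440,410))).items():
    a,b=[g(*p,.01) for p in P];print(n,a,b,np.arctan2(a[1]-b[1],a[0]-b[0]))
a,b=g(382,145,.049),g(381,230,.049);print('rod',a,b)
print('headtop front',g(362,250,.094),g(400,250,.094),'button',g(352,285,.072))
E
```

```text
bedL [0.51675616 0.40195741 0.01      ] [0.26266306 0.37577936 0.01      ] 0.1026632085999728
bedR [0.55254146 0.30674697 0.01      ] [0.27506733 0.27581118 0.01      ] 0.11103217820066615
rod [0.48095211 0.34934076 0.049     ] [0.42818516 0.34376706 0.049     ]
headtop front [0.42291374 0.35308954 0.094     ] [0.42558293 0.33166017 0.094     ] button [0.39500399 0.35789719 0.072     ]
```

View pics/w1z.png

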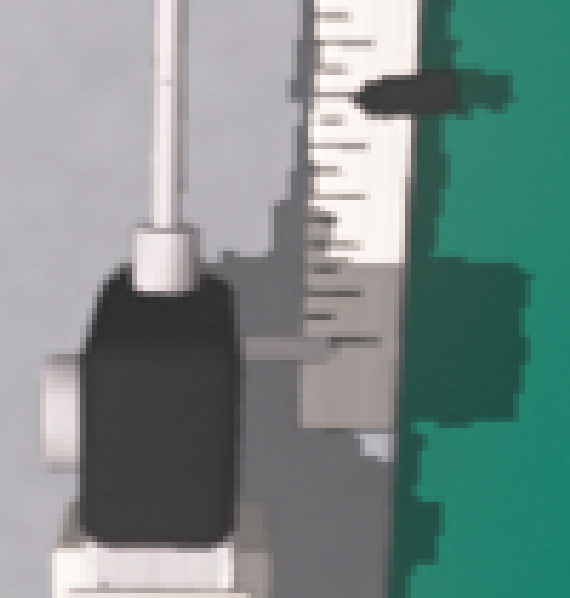

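Crop: pointer tip at (333,348), clip tip at (356,97).

```bash
python3 - <<'E'
from h import *
import pickle
c=pickle.load(open('w1.pkl','rb'))
g=lambda x,y,z:at_z(c,(215+x/5.7-.5+.09,110+y/5.7-.5+.09),z)
p,k=g(333,348,.021),g(356,97,.021)
u=np.array([np.cos(.107),np.sin(.107),0]);v=np.array([-u[1],u[0],0])
print(p,k,'dx',(k-p)@u,'dy',(k-p)@v)
r=np.array([.481,.3493,.049]);h=r+u*((p-r)@u);print('head',h)
for z in(.0105,.012):
  L=[g(x,y,z) for x,y in((355,339),(335,293),(350,147),(352,95))];print([((q-L[0])@u).round(4) for q in L])
E
```

```text
[0.40071501 0.30700205 0.021     ] [0.45078278 0.30999984 0.021     ] dx 0.05010158317595084 dy -0.002366390069855461
head [0.39713928 0.3402925  0.049     ]
[np.float64(0.0), np.float64(0.0097), np.float64(0.0398), np.float64(0.0501)]
[np.float64(0.0), np.float64(0.0097), np.float64(0.0396), np.float64(0.0499)]
```

move_arm(
  plan=[-0.04, 0.13, -0.5, 0, 0, -0.015, -0.04, 0.13, -1.3, 0, 0, -0.015, -0.04, 0.13, -2.1, 0, 0, -0.015, -0.04, 0.13, -2.7, 0, 0, -0.015, -0.04, 0.13, -3.0, 0, 0, -0.015, -0.04, 0.13, -3.0, 0, 0, -0.015],
)

```text
time_s: 2.2
eef_pos: [0.3967, 0.3395, 0.0507]
eef_rot: [0.0, 0.999, 0.053, -0.001]
wrist_force: [-0.2, 0.2, 1.0]
opening: 1.001
grasp_force: 0.0
```

```bash
python3 - <<'E'
from h import *
import pickle
d={n:cam(n) for n in('wrist','side')};pickle.dump(d,open('c2.pkl','wb'))
b=d['side']['pixels'][120:230,185:345,::-1]
cv2.imwrite('pics/v2.png',np.hstack([cv2.resize(d['wrist']['pixels'][:,:,::-1],(440,330)),cv2.resize(b,(360,330)[:1]+(248,),interpolation=2) if 0 else cv2.resize(b,(360,330),interpolation=2)]))
o=ctrl.get_obs();print(o['eef_pos'],o['eef_rot'],o['wrist_force'])
E
```

```text
[0.39797273 0.34035556 0.05238194] [-3.77198516e-04  9.98596279e-01  5.29593826e-02  7.95359658e-04] [-0.9466053  -1.19644032 -0.4836474 ]
```

View pics/v2.png

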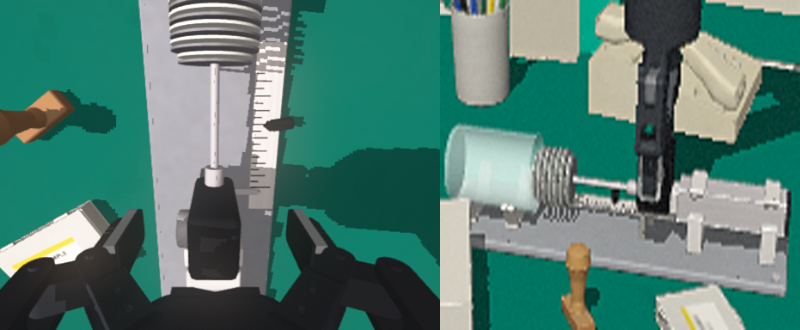

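The jaws straddle the head (wrist panel: pads at x≈130 and 300, head 187–237). Closing now.

move_arm(
  plan=[0, 0, 0, 0, 0, 0, 0, 0, 0, 0, 0, 0, 0, 0, 0, 0, 0, 0, 0, 0, 0, 0, 0, 0, 0, 0, 0, 0, 0, 0, 0, 0, 0, 0, 0, 0, 0, 0, 0, 0, 0, 0, 0, 0, 0, 0, 0, 0],
  grip=0,
)

```text
time_s: 3.3
eef_pos: [0.3975, 0.3406, 0.0523]
eef_rot: [-0.001, 0.999, 0.053, 0.001]
wrist_force: [-1.2, 0.4, 6.5]
opening: 0.299
grasp_force: 59.6
```

Pinched at about 25.5 mm, so the button is in. First stroke in.

move_arm(
  plan=[0.2, 0.02, 0, 0, 0, 0, 0.45, 0.048, 0, 0, 0, 0, 0.7, 0.075, 0, 0, 0, 0, 0.95, 0.102, 0, 0, 0, 0, 1.2, 0.129, 0, 0, 0, 0, 1.4, 0.15, 0, 0, 0, 0, 1.55, 0.166, 0, 0, 0, 0, 1.65, 0.177, 0, 0, 0, 0, 1.69, 0.181, 0, 0, 0, 0, 1.69, 0.181, 0, 0, 0, 0],
)

```text
time_s: 4.55
eef_pos: [0.4813, 0.349, 0.0523]
eef_rot: [0.0, 0.999, 0.053, -0.0]
wrist_force: [-4.4, -3.1, 8.2]
opening: 0.304
grasp_force: 61.0
```

```bash
python3 - <<'E'
from h import *
import pickle
d={n:cam(n) for n in('wrist','side')};pickle.dump(d,open('c3.pkl','wb'))
b=d['side']['pixels'][120:230,185:345,::-1]
cv2.imwrite('pics/v3.png',np.hstack([cv2.resize(d['wrist']['pixels'][:,:,::-1],(440,330)),cv2.resize(b,(360,330),interpolation=2)]))
o=ctrl.get_obs();print(o['eef_pos'],o['eef_rot'],o['wrist_force'],o['opening'])
E
```

```text
[0.48122109 0.34898646 0.05231181] [ 4.67630918e-05  9.98611043e-01  5.26861797e-02 -3.85698925e-04] [-5.33864214 -4.08968019  9.109602  ] 0.29849326827262895
```

View pics/v3.png

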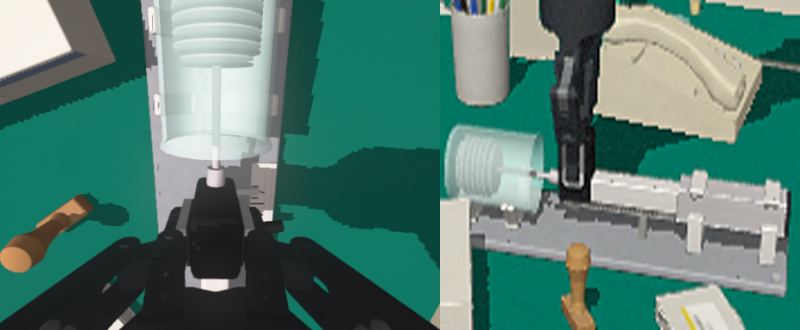

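The brush sits deep in the beaker, with about spring force only. Pushing slightly to feel the hard stop.

move_arm(
  plan=[0.03, 0.003, 0, 0, 0, 0, 0.06, 0.006, 0, 0, 0, 0, 0.06, 0.006, 0, 0, 0, 0],
)

```text
time_s: 5.03
eef_pos: [0.4821, 0.349, 0.0523]
eef_rot: [0.001, 0.999, 0.053, -0.003]
wrist_force: [-13.4, -5.0, 16.1]
opening: 0.308
grasp_force: 62.2
```

At the hard stop: x force is up to -13 N after 85 mm of travel. Going back out to near parked.

move_arm(
  plan=[-0.2, -0.021, 0, 0, 0, 0, -0.45, -0.048, 0, 0, 0, 0, -0.7, -0.075, 0, 0, 0, 0, -0.95, -0.102, 0, 0, 0, 0, -1.2, -0.129, 0, 0, 0, 0, -1.4, -0.15, 0, 0, 0, 0, -1.57, -0.168, 0, 0, 0, 0, -1.67, -0.179, 0, 0, 0, 0, -1.71, -0.183, 0, 0, 0, 0, -1.71, -0.183, 0, 0, 0, 0],
)

```text
time_s: 6.28
eef_pos: [0.3991, 0.3408, 0.0523]
eef_rot: [-0.001, 0.999, 0.053, 0.0]
wrist_force: [-3.1, -0.2, 7.6]
opening: 0.301
grasp_force: 60.0
```

move_arm(
  plan=[0.2, 0.02, 0, 0, 0, 0, 0.45, 0.048, 0, 0, 0, 0, 0.7, 0.075, 0, 0, 0, 0, 0.95, 0.102, 0, 0, 0, 0, 1.2, 0.129, 0, 0, 0, 0, 1.4, 0.15, 0, 0, 0, 0, 1.55, 0.166, 0, 0, 0, 0, 1.66, 0.178, 0, 0, 0, 0, 1.72, 0.184, 0, 0, 0, 0, 1.72, 0.184, 0, 0, 0, 0],
)

```text
time_s: 7.52
eef_pos: [0.4821, 0.349, 0.0522]
eef_rot: [0.001, 0.999, 0.053, -0.003]
wrist_force: [-16.5, -5.5, 17.9]
opening: 0.303
grasp_force: 62.6
```

At the stop again. Now back to the mark, 50 mm from parked.

move_arm(
  plan=[-0.15, -0.016, 0, 0, 0, 0, -0.35, -0.037, 0, 0, 0, 0, -0.55, -0.059, 0, 0, 0, 0, -0.7, -0.075, 0, 0, 0, 0, -0.755, -0.081, 0, 0, 0, 0, -0.755, -0.081, 0, 0, 0, 0, -0.755, -0.081, 0, 0, 0, 0],
)

```text
time_s: 8.4
eef_pos: [0.447, 0.3456, 0.0523]
eef_rot: [-0.0, 0.999, 0.053, -0.0]
wrist_force: [-3.8, -1.8, 8.8]
opening: 0.3
grasp_force: 60.7
```

```bash
python3 - <<'E'
from h import *
import pickle
d={n:cam(n) for n in('wrist','side','scene')};pickle.dump(d,open('c4.pkl','wb'))
o=ctrl.get_obs();print(o['eef_pos'],o['eef_rot'],o['wrist_force'],o['opening'],o['time_s'])
w=d['wrist'];k=np.array([.4508,.3100,.021]);p=proj(w,k)[0];print(p)
x,y=p.astype(int);x=max(x,50);y=min(max(y,45),338)
a=w['pixels'][y-45:y+45,x-60:x+60,::-1];print(x,y)
q=proj(d['side'],k)[0].astype(int);b=d['side']['pixels'][q[1]-25:q[1]+25,q[0]-45:q[0]+45,::-1];print(q)
cv2.imwrite('pics/v4.png',np.hstack([cv2.resize(a,(480,360),interpolation=2),cv2.resize(b,(320,360),interpolation=2)]))
E
```

```text
[0.4470308  0.34555548 0.05229135] [-1.82123900e-04  9.98610721e-01  5.26930101e-02 -2.01192300e-04] [-4.89522958 -2.37450192  9.09112805] 0.3009810658553528 8.55
[304.82634225 222.08417267]
304 222
[262 184]
```

View pics/v4.png

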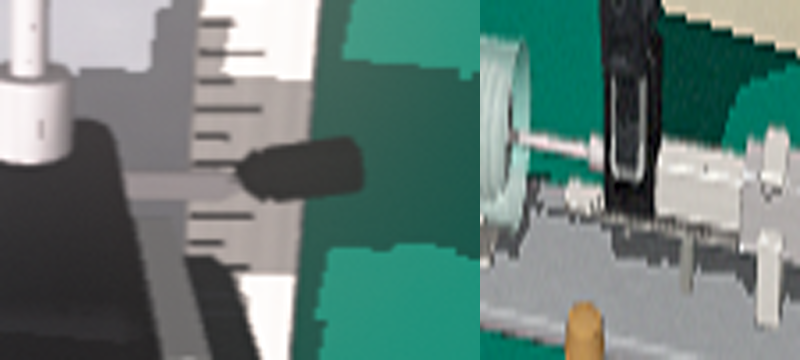

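Pointer tip at crop (235,185) nearly meets the clip tip at about (238,177), so it is perhaps 1 mm short. Reading the pixel values there.

```bash
python3 - <<'E'
from h import *
import pickle
w=pickle.load(open('c4.pkl','rb'))['wrist']
g=cv2.cvtColor(w['pixels'],cv2.COLOR_RGB2GRAY)
print('cols',list(range(276,320,2)))
for y in range(212,232): print(y,g[y,276:320:1][::2] if 0 else ' '.join('%3d'%v for v in g[y,290:320]))
u=np.array([np.cos(.107),np.sin(.107),0]);v=np.array([-u[1],u[0],0])
f=lambda x,y:at_z(w,(x,y),.021)
for q in ((300,223),(305,221),(312,219.5)): print(q,f(*q)@u,f(*q)@v)
E
```

```text
cols [276, 278, 280, 282, 284, 286, 288, 290, 292, 294, 296, 298, 300, 302, 304, 306, 308, 310, 312, 314, 316, 318]
212 121 137 163 169 170 170 170 169 168 160 145 154 170 171 173 173 170 170 169 167 166 163 162 162 159 156 154 145 122 104
213 120 138 165 174 172 174 173 172 173 172 171 169 170 172 174 173 168 162 163 160 145 122 107  98  86  80  72  69  64  59
214 120 139 167 173 172 173 173 171 171 172 172 171 170 172 174 169 144 116 126 111  74  65  61  60  57  57  56  57  57  58
215 120 139 167 175 173 175 172 171 171 173 172 171 171 174 171 145  95  65  69  70  57  57  57  58  58  58  59  58  59  59
216 121 136 159 162 161 161 161 159 159 159 159 159 159 160 143  96  61  55  57  58  57  58  58  59  58  58  58  59  58  58
217 120 122 114  90  86  88  87  87  86  87  87  87  86  85  77  60  57  57  58  58  58  58  59  58  58  59  60  59  59  58
218 119 116 107  94  92  92  92  90  90  98 101 100  82  57  55  55  57  58  58  59  57  59  59  59  59  59  58  58  59  58
219 119 126 136 136 135 135 135 129 133 148 154 161 131  66  53  56  57  58  58  59  59  58  59  59  59  60  59  59 
[... 949 characters left out ...]
66 148 117 131 156 130 102 105 114 124 139 142 127
228 132 157 171 173 173 171 169 170 171 170 170 169 171 173 172 171 168 167 165 165 169 172 168 166 164 163 165 169 160 124
229 131 154 161 163 164 163 160 161 163 162 161 161 161 163 163 161 161 163 167 167 170 170 170 169 166 164 166 169 157 115
230 127 125  94 100 101 101 100 101 102 103 100 101 102 102 102 101 113 142 165 167 168 170 169 166 164 164 166 167 154 113
231 122 118  95  91  91  90  90  90  91  91  90  90  90  91  91  89  96 128 163 167 169 170 168 166 164 163 166 168 151 110
(300, 223) 0.48066670631729047 0.26324052257132047
(305, 221) 0.48210931991042993 0.26001350700315945
(312, 219.5) 0.48318752216157507 0.2554625798659045
```

Correcting for clip height parallax, the pointer is about 1–1.5 mm short. Nudging forward.

move_arm(
  plan=[0.024, 0.003, 0, 0, 0, 0, 0.024, 0.003, 0, 0, 0, 0, 0.024, 0.003, 0, 0, 0, 0],
)

```text
time_s: 8.93
eef_pos: [0.4484, 0.3457, 0.0523]
eef_rot: [-0.0, 0.999, 0.053, -0.0]
wrist_force: [-4.6, -1.7, 7.3]
opening: 0.304
grasp_force: 60.7
```

```bash
python3 - <<'E'
from h import *
o=ctrl.get_obs();print(o['eef_pos'],o['wrist_force'],o['opening'])
w=[cam('wrist') for _ in range(4)]
m=np.mean([c['pixels'].astype(float) for c in w],0).astype(np.uint8)
cv2.imwrite('pics/v5.png',cv2.resize(m[205:240,280:326,::-1],None,fx=16,fy=16,interpolation=cv2.INTER_CUBIC))
E
```

```text
[0.44838262 0.34571242 0.0523189 ] [-4.58829438 -1.68956264  7.32350962] 0.3039429268913528
```

View pics/v5.png

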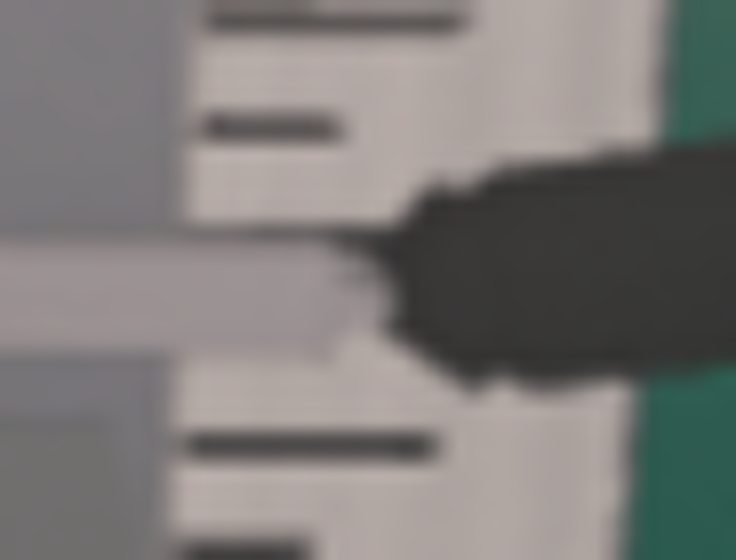

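The pointer tip (385,297) meets the middle of the clip nose (about 295) to within 0.5 mm. Handing in.

```bash
python3 -c "
from bench import ctrl
print(ctrl.hand_in())"
```

```text
the job is handed in; nothing more can be done
None
```

I brushed the beaker fully in to the hard stop, back out to about 2 mm from parked, then fully in again, and handed in at about 9 s with the button squeezed and the pointer held at the clip (within about 0.5 mm in the last picture).

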